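# Square a flange plate in the fit-up jig and set its boss

### The arm

A 6-joint arm with a two-finger parallel gripper is mounted at the origin on the work surface. World frame = base frame: x ahead of the robot, y to its left, z up, the work surface at z = 0. Lengths are in m, angles in rad, forces in N, time in s.
With the tool pointing down it reaches from about 0.225 to 0.875 m from the base axis. Payload 3.4 kg.
Tool frame: the origin (TCP) lies at the very end of the fingers, on their centre line; the grasp point (between the pads) lies 19 mm behind it; z points along the fingers, y is the line along which they close (so a half turn about z gives the same grasp; the last joint's range is limited). The gripper opens to 85 mm and grips with 20 to 120 N. Pads are 22 mm wide; open, the fingers measure 114 mm over their backs; the gripper's body (76 mm by 85 mm) begins 54 mm behind the grasp point. The pads swing forward as they close: fully open they stand 13 mm farther back than shut.
Start: joints at [1.228, 0.276, 1.505, -0, 1.361, -0.121], TCP at [0.127, 0.561, 0.231] pointing down, gripper open.
Joint ranges: [-2.89, 2.89], [-0.75, 2.08], [0.22, 2.7], [-1.18, 4.32], [0.11, 2.71], [-2.7, 2.7]. Speed limits (rad/s): [2.57, 2.57, 3.14, 3.14, 3.14, 3.14].

### API

Orientations are given as a unit quaternion [w, x, y, z].
In Python, from rig import readout, vision, manip gives the robot as it stands.
- The arm moves only by the shell command python3 -m handwheel 'ROWS' [FORCE]. ROWS is JSON, a list of rows, each a list of 3 entries, a list of its own where there are three numbers: the shift along the tool's x, y, z in mm, then the turn, a rotation vector about the tool's x, y, z in units of 6 degrees (1.0 is 6 degrees), then the closure, from -1 (fully open) to 1 (shut), so that 0 is half open. A call has 1 to 20 rows; each row shifts and turns the commanded pose from where the row before left it, along the tool's axes as they then stand; what a row does not reach is not made up. A row lasts 1/8 s, in which the tool goes at most 62.5 mm and 10.7 degrees, less where a joint would pass 70% of its speed; a pose out of reach is approached as far as the arm can. A call is refused whole if a number of a shift passes 62.5 or a number of a turn 1, either way. A call with a gripper value outside its range is refused whole. The fingers move at their own pace and stop on an object; FORCE is the grip in N (left out, the last holds). Time passes only in rows, so rows that do not move let the fingers close. It gives the time, the measured TCP pose, the force, the opening and the grip force at its end, in the units of the state.
- readout.get_state(): the state, without advancing time (a new reading comes with each control period).
- vision.get_image(name): name is "side" or "top"; returns the picture (480x640x3 uint8, blue, green, red); there is no depth.
- vision.camera_params(name): a dict with "intrinsics" (3x3 intrinsics, pixels), "dist" ([k1, k2, p1, p2, k3] as OpenCV has them; the pictures are not rectified), "rvec" (rotation vector, rad) and "tvec" (3), from world to camera coordinates, as OpenCV has them. Camera axes: x right, y down, z forward; pixel columns grow to the right and rows downward; lengths in m; the calibration is good to about 2 mm. A picture is of the moment at which its call begins. camera_params takes no time and is no camera call.
- manip.sign_off(): hands the job in; it is judged then, once.
The state is a dict: "clock": time; "qpos": joint angles; "qd": joint speeds; "effort": joint torques, N m; "position": TCP position; "ee_rot": TCP orientation; "contact_force": force on the tool from outside, world axes, zero at the start; "moment": the same for the moment, N m; "width": finger opening in m; "gripper_force": force on a finger pad.
Only numpy, scipy, OpenCV 4.12 (cv2) and the standard library are available. Lean on these libraries where they do the work, as an engineer would, in place of code of your own. Each camera call takes 0.05 s, during which the arm holds its last target. There are 200 camera calls.

### The job

The bored steel plate lying in the fit-up jig is fresh off the plasma cutter and too hot for the gripper: take the square brass drift and nudge the plate with it until both its edges lie tight along the jig's two stops. Put the drift back down flat on the bench, off the jig, then lower (do not drop) the round blank that fits the jig's nest through the plate's bore until it stands fully home in the nest, ready for clamping and tacking. Never touch the plate with the gripper, and leave everything else on the bench where it lies.

Things in the scene. Friction and masses are not known exactly. Their poses are not given: they have to be found in the camera images.
- jig: Fit-up jig bolted to the bench (fixed; its place and turn differ each time): bright steel base plate 190 (x) x 170 (y) x 12 mm with two aluminium stop bars, tops 28 mm above the bench, on its +x and +y sides, a round nest, and an open toggle clamp beyond their corner. Its -x and -y sides are open. Origin at the centre of its underside, on the bench.
- jig_corner (a point): Point where the two stop faces would meet (jig x = +68, y = +58 mm), level with the top of the base plate, 12 mm above the bench; axes as the jig's. One stop's face runs from here along -y (from 12 to 117 mm away), the other's along -x (12 to 137 mm); bars 14 mm wide. The plate is home with its centre at x = -50, y = -40 mm from here.
- jig_nest (a point): Centre of the floor of the jig's flat round nest (jig x = +18, y = +18 mm), 43 mm across, 6 mm deep, its floor 6 mm above the bench. Concentric with the plate's bore once the plate is home. Axes as the jig's.
- jig_clamp (a point): Foot, level with the bench, of the open toggle clamp on its 46 mm wide tab, diagonally beyond the stops' corner. Not to be used, only avoided: its upright arm reaches 115 mm above the bench, its red handle lies outward to 110 mm from here, and nothing of it above the base plate comes nearer than 80 mm to the nest's centre.
- plate: Hot steel flange plate, dark, loose: 100 (x) x 80 (y) x 10 mm, about 0.5 kg, bore 48 mm across through its centre; slides under a push of 3 to 8 N. Starts flat on the jig's base plate (its top 22 mm above the bench), centre 15 to 46 mm short of home each way, up to 0.3 rad askew. Origin at the centre of its underside, x along its long edges. Its +x and +y edges go against the stops.
- drift: Brass drift: plain square bar 160 x 16 x 16 mm with squared ends, 0.35 kg, lying flat on the bench left or right of the jig. Origin at the centre of its underside, x along its length, z up.
- drift_center (a point): The middle of the brass drift (8 mm above the bench when it lies flat). Axes as the drift's.
- boss: The blank to be set: solid round bright steel boss blank 40 mm across, 36 mm high, about 0.36 kg, standing on end, its foot chamfered 3 mm. It alone matches the nest; seated, it stands 20 mm proud of the plate. Origin at the centre of its underside, z along its axis.
- blank_small: Bystander: round steel blank 29 mm across, 36 mm high, standing on end. Origin at the centre of its underside.
- blank_large: Bystander: round steel blank 53 mm across, 36 mm high, standing on end (too big for the nest). Origin at the centre of its underside.
- tube_offcut: Bystander: offcut of dark square tube 45 x 45 mm, 40 mm high, standing on end. Origin at the centre of its underside.
- wire_brush: Bystander: wire brush 180 mm long, about 25 mm wide, 20 mm high with wooden back, lying on its side. Origin at the middle of its underside, x along its length.
- magnet_square: Bystander: flat red triangular welding magnet, legs 100 mm, 15 mm thick. Origin inside it, on its underside.
- g_clamp: Bystander: small grey G-clamp lying flat, about 150 x 80 mm, 16 mm high. Origin near its middle, on its underside.
- angle_offcut: Bystander: offcut of angle iron, legs 40 mm, 85 mm long (along its y), one leg flat on the bench, 40 mm high. Origin at the centre of its foot.
- spray_can: Bystander: spray can 65 mm across, 172 mm high, standing. Origin at the centre of its underside.
Mind the look-alikes: they are no part of the job. Leave any blue or green look-alike of the boss alone.

How it is judged:
By the outcome, as a careful person would: the job done as asked, in the order asked, and still so for the second after the job is handed in, with the robot touching nothing.
It also fails if it takes over 72 s, if anything falls off the work surface, if the arm or the gripper's body presses on something with over 40 N, if the wrist force passes 120 N, or if a joint passes its speed limit or range.

## Working session

There is one attempt and no reset: what is moved stays moved. The work goes in short steps, Python scripts to look and compute and a shell command to move; the robot and the scene stay as the last step left them, time stands still between calls to the robot, and variables do not carry over. Pictures are saved under pics/ and viewed, at most 10 in all, crops included, and the job is handed in when it is done.

```bash
ls; mkdir -p pics
python3 - <<'E'
from rig import readout, vision
import cv2
s=readout.get_state();print(s)
for n in("top","side"):
    cv2.imwrite(f"pics/{n}0.png",vision.get_image(n)); p=vision.camera_params(n); print(n,p)
E
```

```text
pics
{'clock': 0.0, 'qpos': array([ 1.22796838e+00,  2.76615976e-01,  1.50613021e+00,  4.58136735e-05,
        1.36072484e+00, -1.21027177e-01]), 'qd': array([ 0.00040585,  0.00085007, -0.00114698,  0.00023695, -0.00246897,
       -0.00096623]), 'effort': array([-5.62541882e-04, -4.16780448e+01, -2.45820379e+01,  1.41469377e-05,
        1.07293355e-02, -4.84165497e-06]), 'position': array([0.12631652, 0.56040815, 0.23042893]), 'ee_rot': array([-2.37674310e-04,  1.10677918e-01,  9.93855883e-01, -9.08889766e-04]), 'contact_force': array([0.56914027, 0.86179858, 0.4090792 ]), 'moment': array([0.02289173, 0.01864335, 0.00462623]), 'gripper_force': 0.0, 'width': 0.08534543651086579}
top {'intrinsics': array([[485.16653916,   0.        , 317.5609498 ],
       [  0.        , 485.16653916, 238.70883304],
       [  0.        ,   0.        ,   1.        ]]), 'dist': array([-0.02458463,  0.        ,  0.        ,  0.        ,  0.        ]), 'rvec': array([ 2.14223232, -2.13940924,  0.18042689]), 'tvec': array([-0.01561322,  0.53589884,  1.0342817 ])}
side {'intrinsics': array([[470.47851796,   0.        , 329.37927827],
       [  0.        , 470.47851796, 244.50705901],
       [  0.        ,   0.        ,   1.        ]]), 'dist': array([-0.02472332,  0.        ,  0.        ,  0.        ,  0.        ]), 'rvec': array([ 0.11600117, -2.77658508,  1.33832894]), 'tvec': array([0.51800356, 0.0619329 , 1.27992648])}
```

View pics/top0.png

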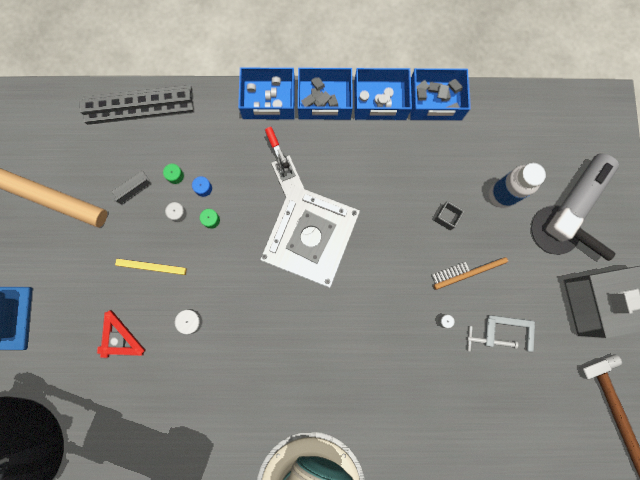

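View pics/side0.png

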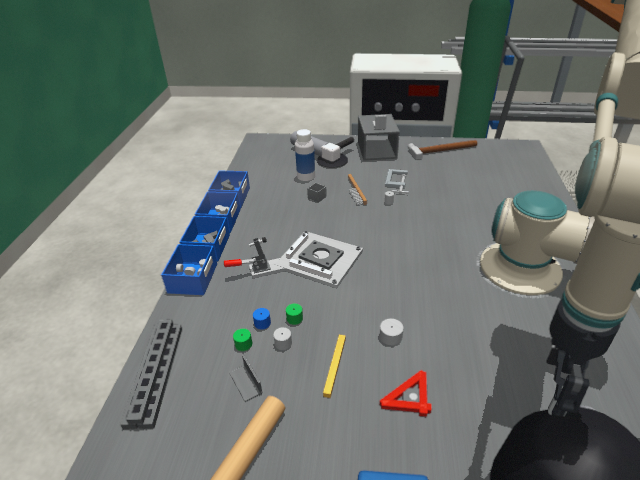

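The top view shows the jig at about (311,237) with its clamp at (285,165). The yellow drift runs from (116,263) to (185,271). The grey boss candidate is at (175,211), the large blank at (187,322) and the small one at (447,321). Next I'll zoom in and measure.

```bash
cat > h.py <<'E'
import cv2, numpy as np
from rig import readout, vision
P={n:vision.camera_params(n) for n in("top","side")}
def ray(n,uv):
    p=P[n];R=cv2.Rodrigues(p["rvec"])[0]
    q=cv2.undistortPoints(np.array(uv,float).reshape(-1,1,2),p["intrinsics"],p["dist"]).reshape(-1,2)
    return -R.T@p["tvec"], np.c_[q,np.ones(len(q))]@R
def onz(n,uv,z):
    o,d=ray(n,uv); return o+d*((z-o[2])/d[:,2])[:,None]
def proj(n,X):
    p=P[n];return cv2.projectPoints(np.array(X,float).reshape(-1,1,3),p["rvec"],p["tvec"],p["intrinsics"],p["dist"])[0].reshape(-1,2)
def crop(im,x0,y0,w,h,k,f): cv2.imwrite(f,cv2.resize(im[y0:y0+h,x0:x0+w],None,fx=k,fy=k,interpolation=cv2.INTER_CUBIC))
E
python3 - <<'E'
from h import *
t=vision.get_image("top");s=vision.get_image("side")
a=cv2.resize(t[175:295,255:365],None,fx=5,fy=5,interpolation=cv2.INTER_CUBIC)
cv2.imwrite("pics/jig.png",a)
hsv=cv2.cvtColor(t,cv2.COLOR_BGR2HSV)
m=cv2.inRange(hsv,(20,90,90),(35,255,255));c=max(cv2.findContours(m,0,1)[0],key=cv2.contourArea)
b=cv2.boxPoints(cv2.minAreaRect(c));print("drift px",b.round(1).tolist());print(onz("top",b,.016).round(4).tolist())
hs=cv2.cvtColor(s,cv2.COLOR_BGR2HSV)
m=cv2.inRange(hs,(20,90,90),(35,255,255));c=max(cv2.findContours(m,0,1)[0],key=cv2.contourArea)
print("side drift",onz("side",cv2.boxPoints(cv2.minAreaRect(c)),.012).round(4).tolist())
g=cv2.cvtColor(t,cv2.COLOR_BGR2GRAY)
for x,y in((175,211),(187,322),(447,321)):
    w=(g[y-18:y+18,x-18:x+18]>160).astype(np.uint8)
    c=max(cv2.findContours(w,0,1)[0],key=cv2.contourArea)+[x-18,y-18]
    (u,v),r=cv2.minEnclosingCircle(c); A=cv2.contourArea(c)
    q=onz("top",[(u,v),(u+r,v)],.036);print((u,v),q[0].round(4),"dia",2000*np.linalg.norm(q[1]-q[0]))
for x,y in((282,340),):
    w=(cv2.cvtColor(s,cv2.COLOR_BGR2GRAY)[y-20:y+20,x-20:x+20]);print(w.max(),w.min())
E
```

```text
drift px [[114.69999694824219, 265.20001220703125], [115.69999694824219, 258.0], [185.60000610351562, 267.29998779296875], [184.6999969482422, 274.6000061035156]]
[[0.4787, 0.4435, 0.016], [0.4953, 0.4424, 0.016], [0.4745, 0.2825, 0.016], [0.458, 0.284, 0.016]]
side drift [[0.4945, 0.4495, 0.012], [0.4727, 0.2813, 0.012], [0.454, 0.2864, 0.012], [0.4779, 0.4532, 0.012]]
(173.5, 210.0) [0.6022 0.3104 0.036 ] dia 40.78786604875889
(186.3834991455078, 321.4029235839844) [0.3542 0.2705 0.036 ] dia 54.05428291071574
(447.5, 321.0) [ 0.3554 -0.2991  0.036 ] dia 29.90361279982661
212 38
```

View pics/jig.png

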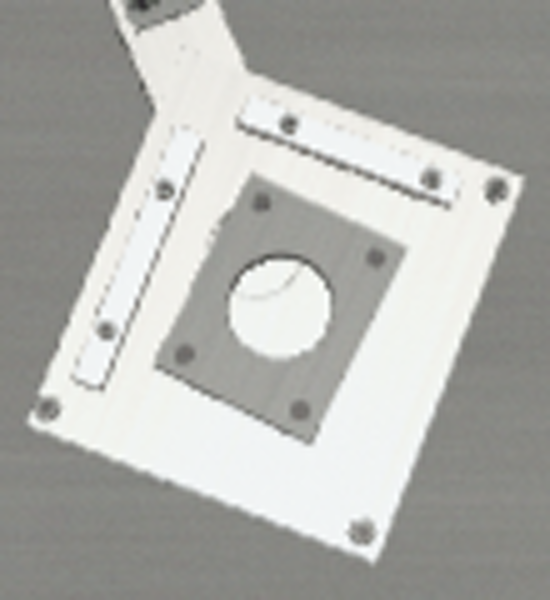

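```bash
cat >> h.py <<'E'
def cr(p,x0,y0,k): return (np.array(p,float)+.5)/k-.5+[x0,y0]
def fit(loc,W):
    loc=np.array(loc,float);W=np.array(W)[:,:2];a=loc-loc.mean(0);b=W-W.mean(0)
    th=np.arctan2((a[:,0]*b[:,1]-a[:,1]*b[:,0]).sum(),(a*b).sum())
    R=np.array([[np.cos(th),-np.sin(th)],[np.sin(th),np.cos(th)]]);t=W.mean(0)-R@loc.mean(0)
    return th,R,t,(loc@R.T+t-W)
E
python3 - <<'E'
from h import *
J=onz("top",cr([(523,177),(378,562),(30,425)],255,175,5),.012)
th,R,t,e=fit([(.095,-.085),(-.095,-.085),(-.095,.085)],J);print("jig",th,t,(e*1e3).round(1).tolist())
C=onz("top",cr([(253,176),(406,246),(312,443),(156,368)],255,175,5),.022)
tp,Rp,c,e=fit([(.05,.04),(.05,-.04),(-.05,-.04),(-.05,.04)],C);print("plate",tp,c,(e*1e3).round(1).tolist())
print("plate in jig (mm)",(R.T@(c-t)*1e3).round(1),"rel ang",tp-th,"home 18 18")
S=onz("top",cr([(238,122),(450,202),(204,142),(103,389)],255,175,5),.028)[:,:2]
print("stop faces in jig",((S-t)@R*1e3).round(1).tolist())
print("corners in jig",((C[:,:2]-t)@R*1e3).round(1).tolist())
E
```

```text
jig -0.3674915145413157 [0.55040948 0.00144555] [[0.1, -0.7], [0.3, -0.1], [-0.4, 0.8]]
plate -0.4458113931385645 [ 5.45328190e-01 -1.31561507e-04] [[1.4, 1.1], [-0.7, -1.2], [-0.6, -0.8], [-0.1, 0.9]]
plate in jig (mm) [-4.2 -3.3] rel ang -0.07831987859724882 home 18 18
stop faces in jig [[67.7, 46.1], [67.8, -57.3], [53.4, 57.1], [-68.6, 57.7]]
corners in jig [[47.9, 31.1], [42.7, -45.7], [-56.8, -38.3], [-50.5, 39.7]]
```

```bash
cat >> h.py <<'E'
from scipy.spatial.transform import Rotation as Ro
TH=-0.3675; T=np.array([.5504,.0014]); RJ=np.array([[np.cos(TH),-np.sin(TH)],[np.sin(TH),np.cos(TH)]])
def jw(x,y): return T+RJ@np.array([x,y])/1e3
def go(xy,z,yaw):   # yaw (deg) of tool x, tool down: shift mm in current tool axes, turn in units
    s=readout.get_state();w,x,y,zq=s["ee_rot"];R=Ro.from_quat([x,y,zq,w])
    G=Ro.from_euler("z",yaw,degrees=True)*Ro.from_quat([1,0,0,0])
    d=np.r_[xy,z]-s["position"]
    print("t",s["clock"].__round__(2),"pos",s["position"].round(4),"shift",(R.inv().apply(d)*1e3).round(1),"turn",((R.inv()*G).as_rotvec(degrees=True)/6).round(2),"F",s["contact_force"].round(1),"w",round(s["width"],4),
      "shift_in_goal_axes",(G.inv().apply(d)*1e3).round(1))
E
python3 -c "
from h import *
go((.4705,.3194),.12,82.7)"
```

```text
t 0.2 pos [0.1264 0.5606 0.2308] shift [-388.8 -159.5  110.9] turn [-1.00e-02  1.00e-02  1.41e+01] F [ 2.   0.3 -0.4] w 0.0855 shift_in_goal_axes [-195.5  372.   110.8]
```

```bash
python3 -m handwheel '[[[-39,-16,0],[0,0,0],0],[[-39,-16,0],[0,0,0],0],[[-39,-16,10],[0,0,0],0],[[-39,-16,10],[0,0,0],0],[[-39,-16,10],[0,0,0],0],[[-39,-16,10],[0,0,0],0],[[-39,-16,15],[0,0,0],0],[[-39,-16,15],[0,0,0],0],[[-39,-16,20],[0,0,0],0],[[-39,-16,20],[0,0,0],0]]' 120
python3 -m handwheel '[[[0,0,0],[0,0,1],0],[[0,0,0],[0,0,1],0],[[0,0,0],[0,0,1],0],[[0,0,0],[0,0,1],0],[[0,0,0],[0,0,1],0],[[0,0,0],[0,0,1],0],[[0,0,0],[0,0,1],0],[[0,0,0],[0,0,1],0],[[0,0,0],[0,0,1],0],[[0,0,0],[0,0,1],0],[[0,0,0],[0,0,1],0],[[0,0,0],[0,0,1],0],[[0,0,0],[0,0,1],0],[[0,0,0],[0,0,1],0]]'
python3 -c "
from h import *
go((.4705,.3194),.003,82.7)
t=vision.get_image('top');crop(t,95,200,130,100,6,'pics/near.png')"
```

```text
clock: 1.45
position: [0.4728, 0.3182, 0.1207]
ee_rot: [0.0, 0.111, 0.994, 0.0]
contact_force: [-0.8, 0.9, 0.8]
width: 0.0427
gripper_force: 0.0
clock: 3.2
position: [0.4717, 0.319, 0.1211]
ee_rot: [-0.0, 0.748, 0.663, -0.0]
contact_force: [-0.0, -0.0, 0.8]
width: 0.0429
gripper_force: 0.0
t 3.2 pos [0.4717 0.319  0.1211] shift [  0.3  -1.2 118.1] turn [-0.    0.    0.07] F [-0.  -0.   0.8] w 0.0429 shift_in_goal_axes [  0.2  -1.2 118.1]
```

View pics/near.png

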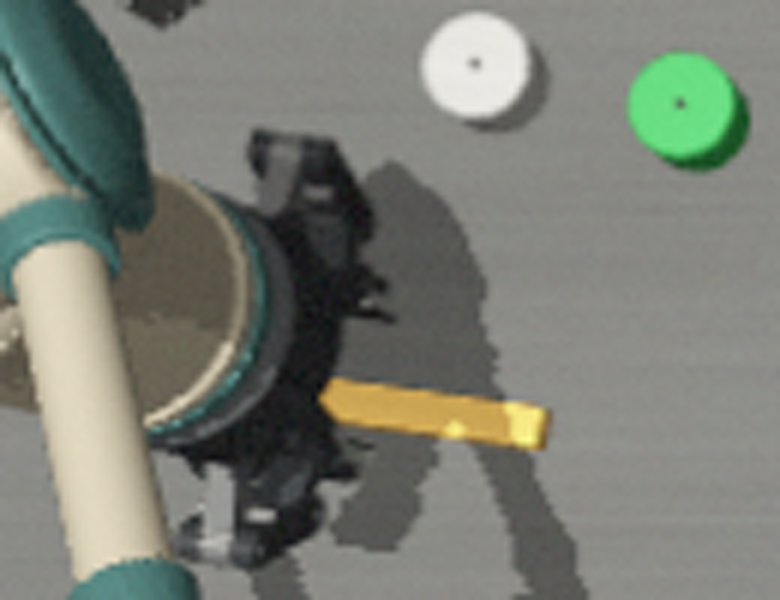

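The gripper straddles the drift: the fingers are at crop (310,165) and (240,530) and the bar emerges at (330,400). I'll descend and grip.

```bash
python3 -m handwheel '[[[0,-1,30],[0,0,0],0],[[0,0,30],[0,0,0],0],[[0,0,30],[0,0,0],0],[[0,0,20],[0,0,0],0],[[0,0,8],[0,0,0],0],[[0,0,0],[0,0,0],0.4],[[0,0,0],[0,0,0],1],[[0,0,0],[0,0,0],1],[[0,0,0],[0,0,0],1],[[0,0,0],[0,0,0],1],[[0,0,0],[0,0,0],1]]' 120
python3 -c "
from h import *
print(jw(-75,-80))
go(jw(-75,-80),.12,-21.06)"
```

```text
clock: 4.62
position: [0.4715, 0.3195, 0.0044]
ee_rot: [0.0, 0.747, 0.665, 0.001]
contact_force: [-0.1, -0.2, 6.0]
width: 0.0123
gripper_force: 119.2
[ 0.45166519 -0.04631202]
t 4.62 pos [0.4715 0.3195 0.0044] shift [-365.5   23.2 -116. ] turn [ 0.   -0.02 17.39] F [-0.1 -0.2  6. ] w 0.0123 shift_in_goal_axes [ 113.   348.5 -115.6]
```

```bash
python3 -m handwheel '[[[0,0,-10],[0,0,0],1],[[0,0,-20],[0,0,0],1],[[0,0,-40],[0,0,0],1],[[0,0,-40],[0,0,0],1]]'
python3 -c "
from h import *
s=vision.get_image('side');t=vision.get_image('top');a=cv2.resize(s[230:410,280:440],None,fx=2.5,fy=2.5);b=cv2.resize(t[180:330,80:220],None,fx=2.8,fy=3);cv2.imwrite('pics/lift.png',np.hstack([a,b]))"
```

```text
clock: 5.12
position: [0.4698, 0.3187, 0.1137]
ee_rot: [-0.0, 0.747, 0.665, -0.001]
contact_force: [-0.4, 0.4, -2.9]
width: 0.0127
gripper_force: 118.0
```

View pics/lift.png

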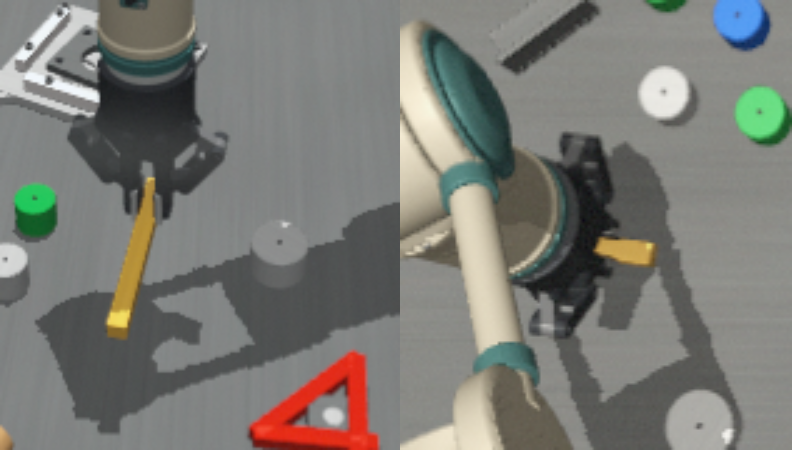

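The drift is held, with its far end at side pixel (327,362). I'll check whether it droops.

```bash
python3 -c "
from h import *
print(readout.get_state()['moment'])
s=vision.get_image('side');hs=cv2.cvtColor(s,cv2.COLOR_BGR2HSV)
m=cv2.inRange(hs,(18,90,60),(35,255,255));c=max(cv2.findContours(m,0,1)[0],key=cv2.contourArea)
c=c.reshape(-1,2);print('bottom',c[c[:,1].argmax()],'top',c[c[:,1].argmin()],cv2.boxPoints(cv2.minAreaRect(c)).round())
g=np.array([.4698,.3187]);u=np.array([np.cos(np.radians(82.7)),np.sin(np.radians(82.7))])
for droop in (0,10,20,30,40,50):
  a=np.radians(droop);e=np.r_[g+u*.125*np.cos(a),.119-.125*np.sin(a)];e2=np.r_[g-u*.035*np.cos(a),.119+.035*np.sin(a)];print(droop,proj('side',[e,e2]).round(),proj('top',[e2]).round())
"
```

```text
[-0.08642862 -0.08686515 -0.00415601]
bottom [214 479] top [270 397] [[214. 479.]
 [270. 394.]
 [281. 401.]
 [225. 486.]]
0 [[325. 361.]
 [341. 302.]] [[172. 267.]]
10 [[325. 367.]
 [341. 300.]] [[170. 266.]]
20 [[326. 371.]
 [341. 299.]] [[169. 266.]]
30 [[327. 373.]
 [341. 298.]] [[167. 265.]]
40 [[329. 374.]
 [341. 297.]] [[164. 265.]]
50 [[331. 372.]
 [340. 297.]] [[162. 264.]]
```

```bash
python3 -m handwheel '[[[-20,1,0],[0,0,0],1],[[-30,2,0],[0,0,0],1],[[-36,2,0],[0,0,0],1],[[-36,2,0],[0,0,0],1],[[-36,2,0],[0,0,0],1],[[-36,2,0],[0,0,0],1],[[-36,2,0],[0,0,0],1],[[-36,2,0],[0,0,0],1],[[-36,2,0],[0,0,0],1],[[-30,2,0],[0,0,0],1],[[-20,2,0],[0,0,0],1],[[-14,2,0],[0,0,0],1]]'
python3 -m handwheel '[[[0,0,0],[0,0,0.7],1],[[0,0,0],[0,0,1],1],[[0,0,0],[0,0,1],1],[[0,0,0],[0,0,1],1],[[0,0,0],[0,0,1],1],[[0,0,0],[0,0,1],1],[[0,0,0],[0,0,1],1],[[0,0,0],[0,0,1],1],[[0,0,0],[0,0,1],1],[[0,0,0],[0,0,1],1],[[0,0,0],[0,0,1],1],[[0,0,0],[0,0,1],1],[[0,0,0],[0,0,1],1],[[0,0,0],[0,0,1],1],[[0,0,0],[0,0,1],1],[[0,0,0],[0,0,1],1],[[0,0,0],[0,0,1],1],[[0,0,0],[0,0,0.7],1]]'
python3 -c "
from h import *
go(jw(-75,-80),.0185,-21.06)
t=vision.get_image('top');crop(t,250,160,130,150,4,'pics/A.png')"
```

```text
clock: 6.78
position: [0.4486, -0.0481, 0.1116]
ee_rot: [-0.002, 0.748, 0.664, -0.001]
contact_force: [0.0, 0.9, -3.7]
width: 0.0123
gripper_force: 118.1
clock: 9.02
position: [0.4493, -0.0467, 0.1121]
ee_rot: [-0.0, 0.983, -0.184, -0.002]
contact_force: [-0.1, 0.5, -3.2]
width: 0.0126
gripper_force: 118.0
t 9.03 pos [ 0.4493 -0.0467  0.1121] shift [ 2.3 -1.2 93.6] turn [ 0.    0.03 -0.03] F [-0.1  0.5 -3.2] w 0.0126 shift_in_goal_axes [ 2.  -1.2 93.6]
```

View pics/A.png

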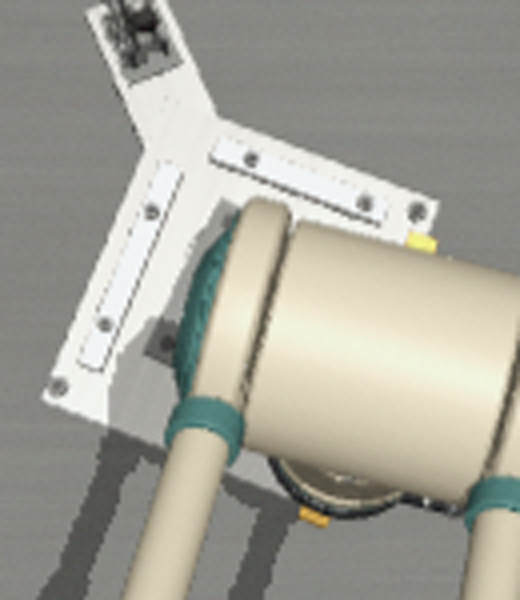

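The drift lies along jig x, with its tip at crop (422,240), its tail at (314,517) and the arm over the plate.

```bash
python3 -c "
from h import *
t=vision.get_image('top')[200:310,300:380];m=cv2.inRange(cv2.cvtColor(t,cv2.COLOR_BGR2HSV),(18,90,60),(35,255,255))
for c in cv2.findContours(m,0,1)[0]:
  if cv2.contourArea(c)<6: continue
  p=c.reshape(-1,2)+[300,200];w=onz('top',p,.1237)[:,:2];j=(w-T)@RJ*1e3;print(len(p),'jig min',j.min(0).round(1),'max',j.max(0).round(1))
g=readout.get_state()['position'][:2];print('tcp jig',RJ.T@(g-T)*1e3)"
```

```text
18 jig min [-111.5  -88.8] max [-104.3  -73.5]
17 jig min [ 40.2 -90.4] max [ 47.9 -76.1]
tcp jig [-76.92661338 -81.1566991 ]
```

```bash
python3 -m handwheel '[[[0,0,25],[0,0,-0.13],1],[[2,0,30],[0,0,0],1],[[0,0,25],[0,0,0],1],[[0,0,13.5],[0,0,0],1],[[0,-10,0],[0,0,0],1],[[0,-10,0],[0,0,0],1],[[0,-4,0],[0,0,0],1],[[0,-3,0],[0,0,0],1],[[0,-3,0],[0,0,0],1],[[0,-3,0],[0,0,0],1],[[0,-3,0],[0,0,0],1],[[0,-3,0],[0,0,0],1],[[0,-3,0],[0,0,0],1],[[0,-3,0],[0,0,0],1],[[0,-3,0],[0,0,0],1]]'
python3 -c "
from h import *
go(jw(-75,-30),.0185,-21.06);s=readout.get_state();print('tcp jig',RJ.T@(s['position'][:2]-T)*1e3,'Fjig',RJ.T@s['contact_force'][:2])"
```

```text
clock: 11.0
position: [0.4687, -0.0027, 0.0198]
ee_rot: [0.0, 0.984, -0.176, -0.001]
contact_force: [-0.7, -4.0, -0.8]
width: 0.0125
gripper_force: 118.6
t 11.0 pos [ 0.4687 -0.0027  0.0198] shift [-0.2 -3.2  1.3] turn [0.01 0.01 0.12] F [-0.7 -4.  -0.8] w 0.0125 shift_in_goal_axes [-0.2 -3.2  1.3]
tcp jig [-74.76306972 -33.17308654] Fjig [ 0.82697667 -4.00612717]
```

```bash
python3 -m handwheel '[[[0,-1,1],[0,0,0],1],[[0,-1,0],[0,0,0],1],[[0,-0.7,0],[0,0,0],1],[[0,0,0],[0,0,0],1]]'
python3 -m handwheel '[[[0,-0.7,0],[0,0,0],1],[[0,0,0],[0,0,0],1]]'
python3 -m handwheel '[[[0,-0.8,0],[0,0,0],1],[[0,0,0],[0,0,0],1]]'
python3 -c "
from h import *
go(jw(-75,-30),.0185,-21.06);s=readout.get_state();print('tcp jig',RJ.T@(s['position'][:2]-T)*1e3,'Fjig',RJ.T@s['contact_force'][:2])"
```

```text
clock: 11.5
position: [0.4697, 0.0, 0.0187]
ee_rot: [-0.0, 0.984, -0.176, -0.001]
contact_force: [-2.5, -4.5, 0.4]
width: 0.0126
gripper_force: 118.6
clock: 11.75
position: [0.4701, 0.0007, 0.0187]
ee_rot: [-0.0, 0.984, -0.176, -0.0]
contact_force: [-2.8, -4.0, -0.1]
width: 0.0122
gripper_force: 118.5
clock: 12.0
position: [0.4704, 0.0012, 0.0187]
ee_rot: [0.0, 0.984, -0.176, -0.0]
contact_force: [-2.9, -4.8, -0.5]
width: 0.0124
gripper_force: 118.6
t 12.0 pos [0.4704 0.0012 0.0187] shift [-0.4  1.1  0.2] turn [0.   0.01 0.12] F [-2.9 -4.8 -0.5] w 0.0124 shift_in_goal_axes [-0.4  1.1  0.2]
tcp jig [-74.56800806 -28.88093332] Fjig [-1.00769197 -5.54171671]
```

Still sliding; the contact force hasn't risen yet.

```bash
python3 -m handwheel '[[[0,-0.8,0],[0,0,0],1],[[0,0,0],[0,0,0],1]]'
python3 -m handwheel '[[[0,-0.8,0],[0,0,0],1],[[0,0,0],[0,0,0],1]]'
python3 -m handwheel '[[[0,-0.8,0],[0,0,0],1],[[0,0,0],[0,0,0],1]]'
```

```text
clock: 12.25
position: [0.4704, 0.0015, 0.0187]
ee_rot: [0.001, 0.984, -0.176, -0.001]
contact_force: [-4.2, -5.7, -0.6]
width: 0.0125
gripper_force: 118.7
clock: 12.5
position: [0.4703, 0.0019, 0.0187]
ee_rot: [0.001, 0.984, -0.176, -0.001]
contact_force: [-4.1, -7.8, 1.3]
width: 0.0123
gripper_force: 118.8
clock: 12.75
position: [0.4702, 0.0021, 0.0187]
ee_rot: [0.001, 0.984, -0.176, -0.001]
contact_force: [-6.6, -10.1, 1.0]
width: 0.0122
gripper_force: 119.0
```

```bash
python3 -m handwheel '[[[0,3,0],[0,0,0],1],[[0,10,0],[0,0,0],1],[[0,20,-5],[0,0,0],1],[[0,20,-35],[0,0,0],1],[[-10,0,-35],[0,0,0],1]]'
python3 -m handwheel '[[[0,0,0],[0,0,-0.6],1],[[0,0,0],[0,0,-1],1],[[0,0,0],[0,0,-1],1],[[0,0,0],[0,0,-1],1],[[0,0,0],[0,0,-1],1],[[0,0,0],[0,0,-1],1],[[0,0,0],[0,0,-1],1],[[0,0,0],[0,0,-1],1],[[0,0,0],[0,0,-1],1],[[0,0,0],[0,0,-1],1],[[0,0,0],[0,0,-1],1],[[0,0,0],[0,0,-1],1],[[0,0,0],[0,0,-1],1],[[0,0,0],[0,0,-1],1],[[0,0,0],[0,0,-1],1],[[0,0,0],[0,0,-0.5],1]]'
python3 -c "
from h import *
go(jw(-90,-75),.0185,69.7)
t=vision.get_image('top');crop(t,250,160,130,150,4,'pics/B.png')"
```

```text
clock: 13.38
position: [0.4443, -0.0437, 0.0943]
ee_rot: [-0.0, 0.984, -0.177, 0.0]
contact_force: [0.1, -0.7, -3.7]
width: 0.0124
gripper_force: 118.4
clock: 15.38
position: [0.4442, -0.0426, 0.0937]
ee_rot: [0.0, 0.817, 0.577, 0.001]
contact_force: [0.4, 0.7, -3.3]
width: 0.012
gripper_force: 118.3
t 15.38 pos [ 0.4442 -0.0426  0.0937] shift [ 4.3 -6.6 75.2] turn [ 0.01 -0.01  0.12] F [ 0.4  0.7 -3.3] w 0.012 shift_in_goal_axes [ 4.3 -6.6 75.2]
```

View pics/B.png

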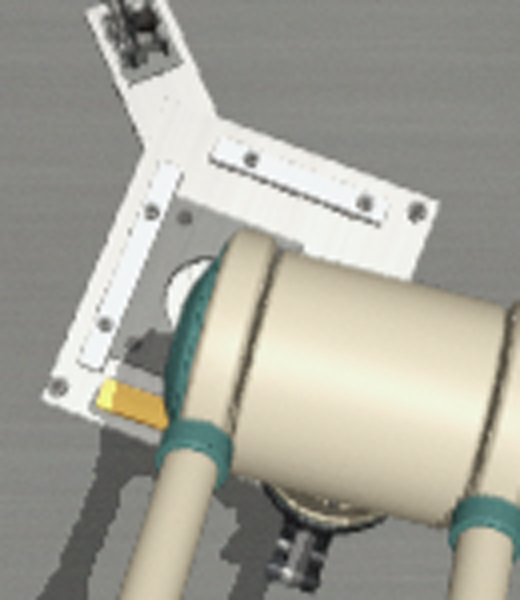

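The plate's left edge hugs the +y stop, from crop (178,200) to (118,360). The drift lies along jig y behind it, with its tip at (105,392).

```bash
python3 -c "
from h import *
j=lambda w:((w[:,:2]-T)@RJ*1e3).round(1).tolist()
print('plate corners',j(onz('top',cr([(118,360),(178,196),(302,243)],250,160,4),.022)))
t=vision.get_image('top')[240:280,265:300];m=cv2.inRange(cv2.cvtColor(t,cv2.COLOR_BGR2HSV),(18,90,60),(35,255,255))
c=max(cv2.findContours(m,0,1)[0],key=cv2.contourArea);p=c.reshape(-1,2)+[265,240]
q=np.array(j(onz('top',p,.1053)));print('drift min',q.min(0),'max',q.max(0));print(j(onz('top',cv2.boxPoints(cv2.minAreaRect(p)),.1053)))
g=readout.get_state()['position'][:2];print('tcp jig',RJ.T@(g-T)*1e3)"
```

```text
plate corners [[-59.0, 52.6], [41.3, 55.8], [41.4, -20.2]]
drift min [-94.8   7.1] max [-78.   45.4]
[[-94.8, 45.2], [-78.5, 45.8], [-77.8, 7.4], [-94.1, 7.0]]
tcp jig [-83.36244461 -79.21730755]
```

```bash
python3 -m handwheel '[[[0,0,20],[0,0,0.24],1],[[2,0,25],[0,0,0],1],[[0,0,20],[0,0,0],1],[[0,0,10],[0,0,0],1],[[0,8,0],[0,0,0],1],[[0,4,0],[0,0,0],1],[[0,3,0],[0,0,0],1],[[0,3,0],[0,0,0],1],[[0,3,0],[0,0,0],1],[[0,3,0],[0,0,0],1],[[0,3,0],[0,0,0],1],[[0,3,0],[0,0,0],1],[[0,3,0],[0,0,0],1],[[0,3,0],[0,0,0],1],[[0,3,0],[0,0,0],1],[[0,2,0],[0,0,0],1],[[0,0,0],[0,0,0],1]]'
python3 -m handwheel '[[[0,1.5,0],[0,0,0],1],[[0,0,0],[0,0,0],1]]'
python3 -c "
from h import *
go(jw(-40,-77),.0185,69);s=readout.get_state();print('tcp jig',RJ.T@(s['position'][:2]-T)*1e3,'Fjig',RJ.T@s['contact_force'][:2])"
```

```text
clock: 17.6
position: [0.4837, -0.0559, 0.0189]
ee_rot: [0.0, 0.825, 0.565, 0.0]
contact_force: [-1.4, 1.0, -3.7]
width: 0.0125
gripper_force: 118.3
clock: 17.85
position: [0.484, -0.0561, 0.0187]
ee_rot: [-0.0, 0.825, 0.565, -0.0]
contact_force: [-2.6, 0.5, -3.3]
width: 0.0125
gripper_force: 118.4
t 17.85 pos [ 0.484  -0.0561  0.0187] shift [0.5 1.3 0.2] turn [-0.01  0.   -0.03] F [-2.6  0.5 -3.3] w 0.0125 shift_in_goal_axes [0.5 1.3 0.2]
tcp jig [-41.27599689 -77.51903874] Fjig [-2.59231249 -0.49022423]
```

```bash
python3 -m handwheel '[[[0,1.2,0],[0,0,0],1],[[0,0,0],[0,0,0],1]]'
python3 -m handwheel '[[[0,1,0],[0,0,0],1],[[0,0,0],[0,0,0],1]]'
python3 -m handwheel '[[[0,1,0],[0,0,0],1],[[0,0,0],[0,0,0],1]]'
python3 -m handwheel '[[[0,1,0],[0,0,0],1],[[0,0,0],[0,0,0],1]]'
```

```text
clock: 18.1
position: [0.4848, -0.0565, 0.0187]
ee_rot: [-0.0, 0.825, 0.565, -0.0]
contact_force: [-3.9, -0.1, -3.7]
width: 0.0122
gripper_force: 118.4
clock: 18.35
position: [0.485, -0.0565, 0.0185]
ee_rot: [-0.001, 0.825, 0.565, -0.001]
contact_force: [-6.0, 1.4, -3.0]
width: 0.0124
gripper_force: 118.5
clock: 18.6
position: [0.4851, -0.0566, 0.0184]
ee_rot: [-0.002, 0.825, 0.565, -0.001]
contact_force: [-6.2, 1.6, -1.1]
width: 0.0123
gripper_force: 118.6
clock: 18.85
position: [0.4853, -0.0567, 0.0183]
ee_rot: [-0.002, 0.825, 0.565, -0.002]
contact_force: [-7.6, 2.0, -2.0]
width: 0.0124
gripper_force: 118.8
```

```bash
python3 -m handwheel '[[[0,1.2,0],[0,0,0],1],[[0,1.2,0],[0,0,0],1],[[0,0,0],[0,0,0],1]]'
python3 -m handwheel '[[[0,-4,0],[0,0,0],1],[[0,-12,0],[0,0,0],1],[[0,-20,-5],[0,0,0],1],[[-20,-20,-45],[0,0,0],1],[[-40,-10,-40],[0,0,0],1],[[-50,0,0],[0,0,0],1],[[-50,0,0],[0,0,0],1],[[-40,0,0],[0,0,0],1],[[0,0,0],[0,0,0],1]]'
python3 -c "
from h import *
t=vision.get_image('top');crop(t,250,165,120,120,5,'pics/C.png')"
```

```text
clock: 19.23
position: [0.4856, -0.0569, 0.018]
ee_rot: [-0.004, 0.825, 0.566, -0.003]
contact_force: [-9.7, 3.1, 0.9]
width: 0.0124
gripper_force: 119.2
clock: 20.35
position: [0.3563, -0.2236, 0.1096]
ee_rot: [0.002, 0.826, 0.563, 0.0]
contact_force: [-0.7, -0.0, -2.9]
width: 0.0121
gripper_force: 118.5
```

View pics/C.png

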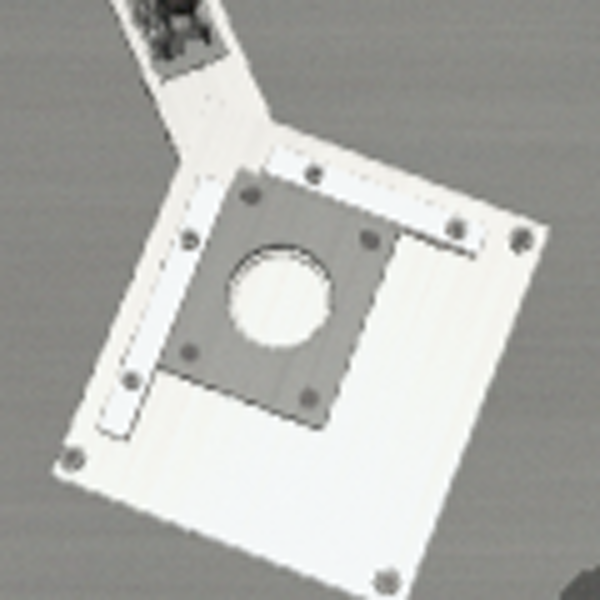

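The plate lies tight against both stops in this view: free corners at crop (397,236), (323,429) and (158,368), with the nest ring concentric in the bore at (280,297). I'll check that numerically.

```bash
python3 -c "
from h import *
J=onz('top',cr([(548,230),(405,603),(53,472)],250,165,5),.012)
th,R,t,e=fit([(.095,-.085),(-.095,-.085),(-.095,.085)],J);print('jig',th,t,(e*1e3).round(1).tolist())
C=onz('top',cr([(397,236),(323,429),(158,368)],250,165,5),.022)
tp,Rp,c,e=fit([(.05,-.04),(-.05,-.04),(-.05,.04)],C)
print('plate',tp-th,(R.T@(c-t)*1e3).round(1),'exp jig2',(proj('top',[np.r_[jw(68,-22),.022],np.r_[jw(-32,-22),.022],np.r_[jw(-32,58),.022]])-[250,165])*5+2)
B=onz('top',cr([(280,297)],250,165,5),.022)[0,:2];print('bore',B,'nest',jw(18,18))
go((.4756,.352),.12,82.7);go(jw(18,18),.2,82.7)"
```

```text
jig -0.3706726391833822 [0.55178892 0.0013319 ] [[2.6, -1.0], [-2.5, 1.1], [-0.1, -0.1]]
plate 0.0006556923916106738 [14.7 17.8] exp jig2 [[402.19433073 227.04855763]
 [323.30873363 429.00112364]
 [158.63029584 365.84233289]]
bore [0.57324273 0.01219303] nest [0.57366522 0.01173101]
t 20.4 pos [ 0.3563 -0.2218  0.1093] shift [577.9 -97.9 -10.9] turn [ 0.02  0.   -2.34] F [-0.6  0.1 -3.4] w 0.0127 shift_in_goal_axes [584.4  45.4 -10.7]
t 20.4 pos [ 0.3563 -0.2218  0.1093] shift [296.7 117.5 -90.5] turn [ 0.02  0.   -2.34] F [-0.6  0.1 -3.4] w 0.0127 shift_in_goal_axes [259.3 185.9 -90.7]
```

```bash
python3 -m handwheel '[[[20,-3,0],[0,0,0],1],[[40,-7,0],[0,0,0],1],[[48,-8,0],[0,0,0],1],[[48,-8,0],[0,0,0],1],[[48,-8,0],[0,0,0],1],[[48,-8,0],[0,0,0],1],[[48,-8,0],[0,0,0],1],[[48,-8,0],[0,0,0],1],[[48,-8,0],[0,0,0],1],[[48,-8,0],[0,0,0],1],[[48,-8,0],[0,0,0],1],[[40,-6,0],[0,0,0],1],[[14,-2,0],[0,0,0],1],[[0,0,0],[0,0,-0.8],1],[[0,0,0],[0,0,-0.8],1],[[0,0,0],[0,0,-0.74],1]]'
python3 -c "
from h import *
go((.4715,.3194),.005,82.7)"
```

```text
clock: 22.4
position: [0.4682, 0.3203, 0.1086]
ee_rot: [-0.0, 0.749, 0.663, -0.001]
contact_force: [-0.3, -0.6, -3.2]
width: 0.0124
gripper_force: 118.6
t 22.4 pos [0.4682 0.3203 0.1086] shift [ -0.4   3.6 103.6] turn [-0.01  0.01  0.06] F [-0.3 -0.6 -3.2] w 0.0124 shift_in_goal_axes [ -0.5   3.4 103.6]
```

```bash
python3 -m handwheel '[[[0,3,30],[0,0,0],1],[[0,0,35],[0,0,0],1],[[0,0,25],[0,0,0],1],[[0,0,9],[0,0,0],1],[[0,0,4],[0,0,0],1],[[0,0,0],[0,0,0],1]]'
python3 -c "
from h import *
go((.4715,.3194),.0045,82.7)"
```

```text
clock: 23.15
position: [0.4732, 0.3204, 0.0065]
ee_rot: [0.0, 0.75, 0.662, 0.001]
contact_force: [-0.5, -0.3, -3.0]
width: 0.0125
gripper_force: 118.5
t 23.15 pos [0.4732 0.3204 0.0065] shift [-1.2 -1.6  2. ] turn [ 0.01 -0.01  0.03] F [-0.5 -0.3 -3. ] w 0.0125 shift_in_goal_axes [-1.2 -1.6  2. ]
```

```bash
python3 -m handwheel '[[[0,0,1.2],[0,0,0],1],[[0,0,0.8],[0,0,0],1],[[0,0,0],[0,0,0],0.6],[[0,0,0],[0,0,0],0.3],[[0,0,0],[0,0,0],0],[[0,0,-10],[0,0,0],0],[[0,0,-25],[0,0,0],0],[[0,0,-40],[0,0,0],0],[[0,0,-40],[0,0,0],0]]'
python3 -c "
from h import *
go((.601,.3105),.12,82.7)
for n in('top','side'):
  t=vision.get_image(n);m=cv2.inRange(cv2.cvtColor(t,cv2.COLOR_BGR2HSV),(20,90,60),(35,255,255))
  for c in cv2.findContours(m,0,1)[0]:
    if cv2.contourArea(c)>40: print(n,cv2.boxPoints(cv2.minAreaRect(c)).round().tolist())
s=vision.get_image('side');g=cv2.cvtColor(s,cv2.COLOR_BGR2GRAY)
print('boss side top/centre exp',proj('side',[[.602,.3104,.036],[.602,.3104,0]]))"
```

```text
clock: 24.28
position: [0.4728, 0.32, 0.1205]
ee_rot: [0.0, 0.75, 0.662, 0.0]
contact_force: [-0.2, -0.3, 0.4]
width: 0.0426
gripper_force: 0.0
t 24.27 pos [0.4728 0.32   0.1205] shift [  6.5 128.4   0.6] turn [ 0.   -0.    0.03] F [-0.2 -0.3  0.4] w 0.0426 shift_in_goal_axes [  6.8 128.3   0.5]
top [[148.0, 269.0], [148.0, 261.0], [185.0, 266.0], [184.0, 274.0]]
side [[321.0, 396.0], [337.0, 333.0], [345.0, 336.0], [329.0, 398.0]]
boss side top/centre exp [[280.61015497 332.93794443]
 [281.91466379 343.25923228]]
```

The drift is flat and back where it was. Now I'll go over the boss.

```bash
python3 -m handwheel '[[[0,20,0],[0,0,0],-0.4],[[2,35,0],[0,0,0],-0.4],[[2,35,0],[0,0,0],-0.4],[[2,30,0],[0,0,0],-0.4],[[0,8,0],[0,0,0],-0.4],[[0,0,0],[0,0,0],-0.4]]' 60
python3 -c "
from h import *
s=vision.get_image('side');t=vision.get_image('top');a=cv2.resize(s[250:370,230:340],None,fx=4,fy=4);b=cv2.resize(t[160:280,130:230],None,fx=3.6,fy=4);cv2.imwrite('pics/boss.png',np.hstack([a,b]))
print(onz('top',cr([(475,64)],95,200,6),.036));go((.6017,.3098),.018,82.7)"
```

```text
clock: 25.18
position: [0.6003, 0.3095, 0.1173]
ee_rot: [-0.001, 0.75, 0.661, -0.001]
contact_force: [0.0, 0.4, -0.4]
width: 0.0598
gripper_force: 0.0
[[0.60157655 0.30980173 0.036     ]]
t 25.27 pos [0.5993 0.3099 0.1181] shift [  0.2   2.6 100.1] turn [-0.02  0.01  0.03] F [ 0.5 -1.  -0.1] w 0.0597 shift_in_goal_axes [  0.2   2.4 100.1]
```

View pics/boss.png

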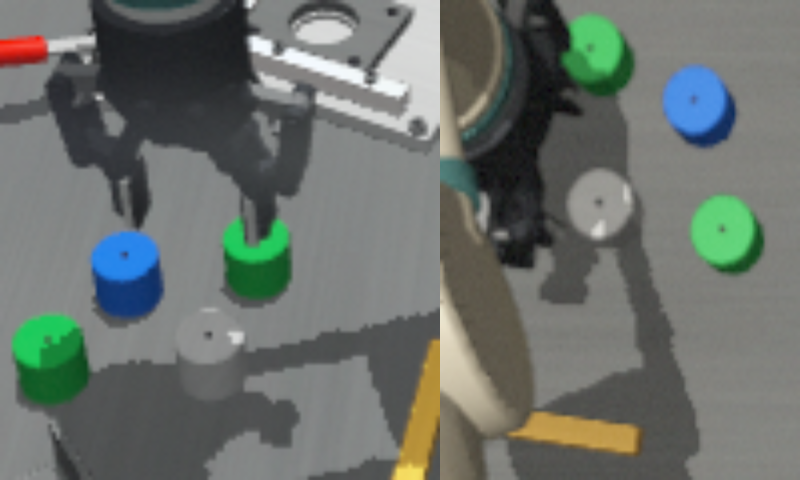

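The grey boss is at side crop (210,340) and top crop (600,205). The fingers straddle it with clear room to the blue and green blanks, so I'll descend and grip.

```bash
python3 -m handwheel '[[[0,2,30],[0,0,0],-0.4],[[0,0.5,30],[0,0,0],-0.4],[[0,0,25],[0,0,0],-0.4],[[0,0,15],[0,0,0],-0.4],[[0,0,0],[0,0,0],-0.4]]' 60
python3 -c "
from h import *
go((.6017,.3098),.018,82.7)"
python3 -m handwheel '[[[0,0,0],[0,0,0],0],[[0,0,0],[0,0,0],0.5],[[0,0,0],[0,0,0],1],[[0,0,0],[0,0,0],1],[[0,0,0],[0,0,0],1]]' 60
python3 -c "
from h import *
go((.6017,.3098),.018,82.7)"
```

```text
clock: 25.9
position: [0.6018, 0.3097, 0.018]
ee_rot: [-0.0, 0.75, 0.662, -0.001]
contact_force: [0.2, -0.4, 0.3]
width: 0.0602
gripper_force: 0.0
t 25.9 pos [0.6018 0.3097 0.018 ] shift [ 0.1 -0.1  0. ] turn [-0.02  0.01  0.03] F [ 0.2 -0.4  0.3] w 0.0602 shift_in_goal_axes [ 0.1 -0.1  0. ]
clock: 26.52
position: [0.6033, 0.3104, 0.0206]
ee_rot: [-0.0, 0.75, 0.662, 0.001]
contact_force: [-2.8, 1.2, 6.7]
width: 0.0374
gripper_force: 60.6
t 26.52 pos [0.6033 0.3104 0.0206] shift [-0.7 -1.5  2.6] turn [ 0.01 -0.01  0.03] F [-2.8  1.2  6.7] w 0.0374 shift_in_goal_axes [-0.7 -1.5  2.6]
```

```bash
python3 -m handwheel '[[[0,0,-5],[0,0,0],1],[[0,0,-25],[0,0,0],1],[[0,0,-45],[0,0,0],1],[[0,0,-50],[0,0,0],1],[[0,0,0],[0,0,0],1]]' 60
python3 -c "
from h import *
go((.5735,.0120),.14,69)"
```

```text
clock: 27.15
position: [0.6065, 0.3109, 0.149]
ee_rot: [0.002, 0.75, 0.662, 0.005]
contact_force: [0.5, 1.3, -3.2]
width: 0.0377
gripper_force: 61.0
t 27.15 pos [0.6065 0.3109 0.149 ] shift [-300.7    4.3    7.5] turn [ 0.09 -0.06  2.31] F [ 0.5  1.3 -3.2] w 0.0377 shift_in_goal_axes [-290.8   76.3    9. ]
```

```bash
python3 -m handwheel '[[[-15,0,0],[0,0,0],1],[[-30,0.5,0],[0,0,0],1],[[-38,0.6,0],[0,0,0],1],[[-38,0.6,0],[0,0,0],1],[[-38,0.6,0],[0,0,0],1],[[-38,0.6,0],[0,0,0],1],[[-38,0.6,0],[0,0,0],1],[[-33,0.5,0],[0,0,0],1],[[-20,0.5,0],[0,0,0],1],[[-12,0,0],[0,0,0],1],[[0,0,0],[0,0,0.8],1],[[0,0,0],[0,0,0.8],1],[[0,0,0],[0,0,0.71],1],[[0,0,0],[0,0,0],1],[[0,0,0],[0,0,0],1]]' 60
python3 -c "
from h import *
go((.5735,.0120),.06,69)"
```

```text
clock: 29.02
position: [0.5702, 0.0119, 0.1435]
ee_rot: [-0.0, 0.824, 0.567, -0.0]
contact_force: [-0.0, 0.1, -2.2]
width: 0.0377
gripper_force: 60.9
t 29.02 pos [0.5702 0.0119 0.1435] shift [ 1.2  3.1 83.5] turn [-0.   -0.    0.02] F [-0.   0.1 -2.2] w 0.0377 shift_in_goal_axes [ 1.2  3.  83.5]
```

```bash
python3 -m handwheel '[[[1,2,20],[0,0,0],1],[[0.8,1.2,30],[0,0,0],1],[[0,0,20],[0,0,0],1],[[0,0,13],[0,0,0],1],[[0,0,0],[0,0,0],1],[[0,0,0],[0,0,0],1]]' 60
python3 -c "
from h import *
go((.5738,.0127),.0266,69)"
```

```text
clock: 29.78
position: [0.5748, 0.0121, 0.0616]
ee_rot: [0.001, 0.824, 0.567, 0.001]
contact_force: [-0.2, 0.1, -3.7]
width: 0.0376
gripper_force: 60.8
t 29.77 pos [0.5748 0.0121 0.0616] shift [ 0.2 -1.2 35. ] turn [ 0.02 -0.01  0.  ] F [-0.2  0.1 -3.7] w 0.0376 shift_in_goal_axes [ 0.2 -1.1 35. ]
```

```bash
python3 -m handwheel '[[[0.2,-1.1,8],[0,0,0],1],[[0,0,7],[0,0,0],1],[[0,0,3],[0,0,0],1],[[0,0,3],[0,0,0],1],[[0,0,3],[0,0,0],1],[[0,0,0],[0,0,0],1]]'
python3 -m handwheel '[[[0,0,2],[0,0,0],1],[[0,0,2],[0,0,0],1],[[0,0,0],[0,0,0],1]]'
python3 -c "
from h import *
go((.5738,.0127),.0266,69)"
```

```text
clock: 30.52
position: [0.5729, 0.0127, 0.0365]
ee_rot: [-0.0, 0.824, 0.566, -0.0]
contact_force: [-0.3, -0.6, -3.2]
width: 0.0377
gripper_force: 60.9
clock: 30.9
position: [0.5729, 0.0127, 0.0326]
ee_rot: [-0.0, 0.824, 0.566, -0.0]
contact_force: [0.2, -0.6, -2.8]
width: 0.0373
gripper_force: 60.9
t 30.9 pos [0.5729 0.0127 0.0326] shift [0.3 0.9 6. ] turn [-0. -0.  0.] F [ 0.2 -0.6 -2.8] w 0.0373 shift_in_goal_axes [0.3 0.9 6. ]
```

Inside the bore with its foot at about the nest rim. I'll correct 0.9 mm and lower it into the nest.

```bash
python3 -m handwheel '[[[0.3,0.8,0],[0,0,0],1],[[0,0,1],[0,0,0],1],[[0,0,0],[0,0,0],1]]'
python3 -m handwheel '[[[0,0,1],[0,0,0],1],[[0,0,1],[0,0,0],1],[[0,0,0],[0,0,0],1]]'
python3 -m handwheel '[[[0,0,1],[0,0,0],1],[[0,0,1],[0,0,0],1],[[0,0,0],[0,0,0],1]]'
python3 -m handwheel '[[[0,0,0.7],[0,0,0],1],[[0,0,0.5],[0,0,0],1],[[0,0,0],[0,0,0],1]]'
```

```text
clock: 31.28
position: [0.5738, 0.0127, 0.0318]
ee_rot: [-0.0, 0.824, 0.566, 0.0]
contact_force: [0.6, -0.5, -3.1]
width: 0.0375
gripper_force: 60.9
clock: 31.65
position: [0.5738, 0.0127, 0.0297]
ee_rot: [-0.0, 0.824, 0.566, -0.0]
contact_force: [-0.0, 0.3, -2.8]
width: 0.0375
gripper_force: 60.9
clock: 32.02
position: [0.5738, 0.0127, 0.0277]
ee_rot: [-0.0, 0.824, 0.566, -0.0]
contact_force: [0.6, -0.1, -2.5]
width: 0.0378
gripper_force: 60.9
clock: 32.4
position: [0.5739, 0.0127, 0.0267]
ee_rot: [-0.0, 0.824, 0.566, 0.0]
contact_force: [-0.3, -0.8, -2.1]
width: 0.0375
gripper_force: 61.0
```

```bash
python3 -m handwheel '[[[0,0,0.7],[0,0,0],1],[[0,0,0.5],[0,0,0],1],[[0,0,0],[0,0,0],1]]'
python3 -m handwheel '[[[0,0,0.7],[0,0,0],1],[[0,0,0],[0,0,0],1]]'
python3 -m handwheel '[[[0,0,0.7],[0,0,0],1],[[0,0,0],[0,0,0],1]]'
```

```text
clock: 32.78
position: [0.5739, 0.0127, 0.0266]
ee_rot: [0.0, 0.824, 0.567, 0.0]
contact_force: [-2.5, 0.2, 6.9]
width: 0.0372
gripper_force: 61.8
clock: 33.02
position: [0.5739, 0.0127, 0.0266]
ee_rot: [0.0, 0.824, 0.567, 0.0]
contact_force: [-3.5, -0.2, 10.8]
width: 0.0374
gripper_force: 62.3
clock: 33.28
position: [0.5739, 0.0127, 0.0265]
ee_rot: [0.0, 0.824, 0.567, 0.0]
contact_force: [-5.1, -0.4, 14.8]
width: 0.0374
gripper_force: 62.7
```

The hard stop came at TCP z = 26.6 mm, exactly the expected seated height. I'll release gently and rise.

```bash
python3 -m handwheel '[[[0,0,-1.5],[0,0,0],1],[[0,0,0],[0,0,0],0.2],[[0,0,0],[0,0,0],0],[[0,0,0],[0,0,0],-0.2],[[0,0,0],[0,0,0],-0.2],[[0,0,-8],[0,0,0],-0.2],[[0,0,-30],[0,0,0],-0.2],[[0,0,-40],[0,0,0],-0.2],[[0,0,-50],[0,0,0],-0.2],[[-50,-10,0],[0,0,0],-0.2],[[-50,-20,0],[0,0,0],-0.2],[[-50,-20,0],[0,0,0],-0.2],[[-50,-20,0],[0,0,0],-0.2],[[-40,0,0],[0,0,0],-0.2]]'
python3 -c "
from h import *
s=vision.get_image('side');t=vision.get_image('top');a=cv2.resize(s[215:295,260:370],None,fx=3.6,fy=6);b=cv2.resize(t[165:285,250:370],None,fx=3.3,fy=4);cv2.imwrite('pics/fin.png',np.hstack([a,b]))
print('seated top centre/edges exp', ((proj('side',[np.r_[jw(18,18),.042],np.r_[jw(18,18),.022]])-[260,215])*[3.6,6]).round(), ((proj('top',[np.r_[jw(18,18),.042]])-[250,165])*[3.3,4]+[396,0]).round())"
```

```text
clock: 35.02
position: [0.4204, -0.187, 0.1541]
ee_rot: [-0.0, 0.824, 0.566, -0.0]
contact_force: [-0.2, 0.3, 0.7]
width: 0.0512
gripper_force: 0.0
seated top centre/edges exp [[178. 203.]
 [179. 236.]] [[580. 228.]]
```

View pics/fin.png

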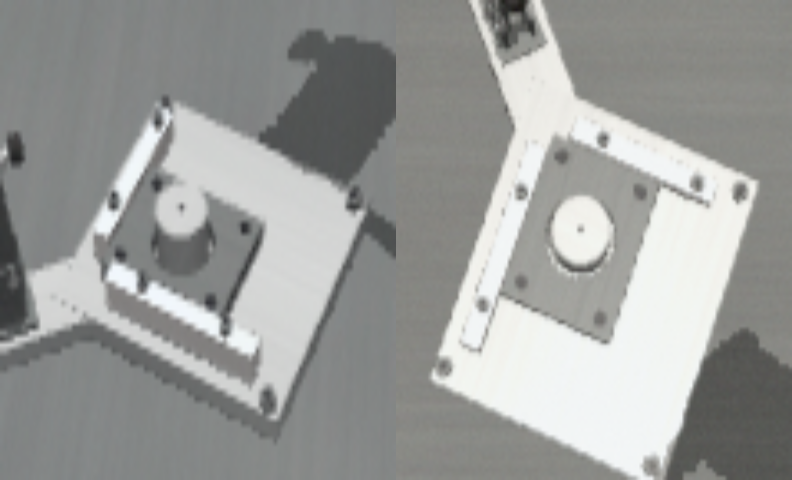

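The boss stands upright in the bore. Its top is at side crop (181,208) against (178,203) expected, and at top crop (580,229) against (580,228). The plate is still against both stops, and the gripper is clear of everything.

```bash
python3 -c "
from rig import manip
print(manip.sign_off())"
```

```text
the job is handed in; nothing more can be done
None
```

The job is handed in at about 35 s of the 72 s allowed: the plate is tight against both stops, the drift lies flat on the bench where it started, and the boss stands fully home in the nest.

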